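Mount a keyed cube light on its table stand and hold it home

TASK

Take the cube light out of the gear case and fit it on the round table stand: lower its post into the collar until you feel the key stop on the pan sleeve inside, turn the light until the key slips into the slot, and keep pushing until the flange sits flat on the collar. Finish still gripping the light and pressing it down with about a kilogram of push (10 N), so that I can tighten the clamp screw; do not ram it, and leave the other things where they are.

Things in the scene. Friction and masses are not known exactly. Their poses are not given: they have to be found in the camera images.
- light: Small LED cube light on a steel post, 0.24 to 0.36 kg, upright in either round pocket of the gear case. Origin: centre of the post's lower end; z up the post; +x out of its front. Post 24 mm diameter, 70 mm long, lowest 4 mm bevelled to 18 mm; then a 52 mm flange. Key: bar on the post's back (-x), 8 mm wide, out to 16.5 mm from the axis, 18 to 38 mm up; below it the post is plain round.
- light_flange (a point): Centre of the underside of the light's black flange (52 mm diameter, 6 mm thick), on the post's axis, 70 mm above the light's origin. Above the flange a thin neck carries the head.
- light_head (a point): Centre of the light's black box head, 118 mm above the light's origin: 40 mm along the light's x, 48 mm along y, 52 mm high (92 to 144 mm up). White diffuser on the +x face, cooling ribs on the -x face, plain flat sides at +y and -y to hold it by.
- light_key (a point): Outer lower end of the key on the post's back: 16.5 mm from the post's axis along the light's -x, 18 mm above the light's origin.
- stand: Round table stand, heavy, fixed: foot plate 170 mm diameter, 14 mm thick, with an upright aluminium collar in the middle, 56 mm outer, 40 mm inner diameter, 86 mm high. Origin: centre of the underside; z up; +x towards the clamp screw, whose black knob sticks out 68 mm from the axis at 66 mm height.
- stand_mouth (a point): Centre of the collar's mouth, 86 mm above the table, level with the rim on which the flange seats (home). With the key resting on the sleeve's top the flange is 24 mm above this; once the key is in the keyway the post goes down (it can bind if the key is twisted against the slot's side) until the flange meets the rim. Nothing locks it.
- sleeve_top (a point): Centre of the flat top of the brass pan sleeve in the collar, 28 mm below the mouth. Its bore is 26 mm, with a keyway 10.4 mm wide (key fits within about 4 degrees) down its whole length. The sleeve stays as last panned (friction 0.5 N m): the keyway is on the stand's -x side, up to 40 degrees either way, angle not known. This point has the stand's axes, not the sleeve's.
- case: Open gear case, fixed, 130 mm (x) by 260 mm (y), with a grey foam insert 76 mm high. Origin: centre of the underside on the table. Two round pockets 40 mm across, 65 mm either side of the origin along y; the lights' flanges rest on the insert's top. Two empty square pockets between them.
- round_light: The other light, standing in the other pocket of the case: a round puck head 54 mm across, 20 mm thick, on a thinner plain post (18 mm) without key; 143 mm long in all. Origin: lower end of its post. Not wanted.
- jar: Bystander: cream jar with white lid, 48 mm diameter, 45 mm high; origin at the underside.
- spray: Bystander: white bottle, 42 mm diameter, 150 mm high; origin at the underside.
- tape: Bystander: roll of paper tape lying flat, 96 mm diameter, 24 mm high; origin at the underside.
- compact: Bystander: flat round powder compact, 72 mm diameter, 16 mm high; origin at the underside.
- brush_cup: Bystander: white cup with make-up brushes, 72 mm diameter, 165 mm high with the brushes; origin at the underside.
- clamp: Bystander: black spring clamp lying flat, about 100 mm by 50 mm, 15 mm high; origin at the underside.
- battery: Bystander: camera battery, 40 by 71 by 21 mm; origin at the underside.
Mind the look-alikes: they are no part of the job. Leave any blue or green look-alike of the stand alone.

How it is judged (in metres and radians):
On the way, in this order (a step that is already met when the one before it is completed fails the run):
1. the light is lifted clear of the case (height (world z) of light above 0.078 m and contact force between light and the fingers above 1 N and contact force between light and case below 0.2 N), for 0.1 s.
2. its post stands upright in the bore of the stand's sleeve (z of light_flange in the frame of stand_mouth below 0.038 m and horizontal distance between light and stand below 0.004 m and angle between light's own z axis and vertical below 0.08 rad), for 0.05 s.
At the end, for the whole second after the job is handed in: The light's flange sits on the collar's rim (within 2.5 mm), post on the stand's axis within 4 mm and upright within 3 degrees, at rest, still gripped by the fingers (over 2 N) and pressed on the stand with 6 to 45 N, weight included, through the last second (z of light_flange in the frame of stand_mouth below 0.0025 m and horizontal distance between light and stand below 0.004 m and angle between light's own z axis and vertical below 0.05 rad and contact force between light and stand between 6 and 45 N and contact force between light and the fingers above 2 N and linear speed of light below 0.02 m/s); the arm keeps its last pose, push and grip.
It fails at once if the light is rammed into the stand (over 80 N) (contact force between light and stand above 80 N).
It fails at once if another thing is disturbed (distance of any of round_light, jar, spray, tape, compact, brush_cup, clamp, battery from where it was at the start of the episode above 0.03 m).
It also fails if it takes over 64 s, if anything falls off the work surface, if the arm or the gripper's body presses on something with over 40 N, if the wrist force passes 120 N, or if a joint passes its speed limit or range.

ROBOT

A 6-joint arm with a two-finger parallel gripper is mounted at the origin on the work surface. World frame = base frame: x ahead of the robot, y to its left, z up, the work surface at z = 0. Lengths are in m, angles in degrees, forces in N, time in s.
With the tool pointing down it reaches from about 0.3 to 0.75 m from the base axis. Payload 8.5 kg.
Tool frame: the origin (TCP) lies between the finger pads; the fingertips stand 17 mm ahead of it and the grasp point (between the pads) lies 2 mm behind it; z points along the fingers, y is the direction in which the jaws open and shut (so a half turn about z gives the same grasp; the last joint's range is limited). The gripper opens to 85 mm and grips with 20 to 120 N. Pads are 22 mm wide; open, the fingers measure 114 mm over their backs; the gripper's body (76 mm by 85 mm) begins 54 mm behind the grasp point. The pads swing forward as they close: fully open they stand 13 mm farther back than shut.
Start: joints at [57.966, 21.807, 74.336, -0, 83.858, -12.336], TCP at [0.185, 0.518, 0.248] pointing down, gripper open.
Joint ranges: [-178.18, 178.18], [-50.72, 133.34], [12.68, 142.11], [-81.47, 261.47], [9.98, 163.14], [-165.26, 165.26]. Speed limits (degrees/s): [136.94, 136.94, 180, 180, 180, 180].

INTERFACE

Orientations are given as a 3x3 rotation matrix whose columns are the frame's x, y, z axes.
In Python, from rig import readout, eyes, env gives the robot as it stands.
- The arm moves only by the tool arm_command, never from a script. Its argument "rows" is text: rows parted by semicolons, each of 7 numbers parted by spaces: the closure, from 0 (fully open) to 1 (shut), then the shift along the tool's x, y, z in mm, then the turn, a rotation vector about the tool's x, y, z in degrees. In form: grip dx dy dz rx ry rz; .... A call has 1 to 5 rows; each row shifts and turns the commanded pose from where the row before left it, along the tool's axes as they then stand; what a row does not reach is not made up. A row lasts 1/12 s, in which the tool goes at most 41.7 mm and 7.16 degrees, less where a joint would pass 70% of its speed; a pose out of reach is approached as far as the arm can. A call with a gripper value outside its range is refused whole. The fingers move at their own pace and stop on an object; "squeeze" is the grip in N (left out, the last holds). Time passes only in rows, so rows that do not move let the fingers close. It gives the time, the measured TCP pose, the force and the opening at its end, in the units of the state.
- readout.observe(): the state, without advancing time (a new reading comes with each control period).
- eyes.get_image(name): name is "scene" or "top"; returns the picture (420x560x3 uint8, red, green, blue); there is no depth.
- eyes.camera_model(name): a dict with "mtx" (3x3 intrinsics, pixels), "view" (4x4, takes a point from world to camera coordinates). Camera axes: x right, y up, looking along -z (the intrinsics and any distortion apply to the point x, -y, -z); pixel columns grow to the right and rows downward; lengths in m; the calibration is good to about 2 mm. A picture is of the moment at which its call begins. camera_model takes no time and is no camera call.
- env.close_job(): hands the job in, once; it reports no verdict.
The state is a dict: "time_s": time; "q": joint angles; "qvel": joint speeds; "joint_efforts": joint torques, N m; "position": TCP position; "tool_rot": TCP orientation; "ft_force": force on the tool from outside, world axes, zero at the start; "wrist_torque": the same for the moment, N m; "grip_width": finger opening in m.
Only numpy, scipy, OpenCV 4.12 (cv2) and the standard library are available. Lean on these libraries where they do the work, as an engineer would, in place of code of your own. Each camera call takes 0.05 s, during which the arm holds its last target. There are 200 camera calls.

## Working session

There is one attempt and no reset: what is moved stays moved. The work goes in short steps, Python scripts to look and compute and a tool call to move; the robot and the scene stay as the last step left them, time stands still between calls to the robot, and variables do not carry over. Pictures are saved under pics/ and viewed, about 8 in all and at most 12, crops included, and the job is handed in when it is done.

Besides the shell and the picture viewer there is one more tool, called after "Request:" by a JSON object that holds its "api" and its "payload". arm_command: Moves the arm, as the interface text tells. Its arguments: {"type":"object","properties":{"rows":{"type":"string"},"squeeze":{"type":"number"}},"required":["rows"]}

```bash
ls; mkdir -p pics
python3 - <<'E'
from rig import readout, eyes, env
import cv2
for n in("scene","top"):
    im=eyes.get_image(n); cv2.imwrite(f"pics/{n}0.png",im[...,::-1])
    m=eyes.camera_model(n); print(n,m)
print(readout.observe())
E
```

```text
pics
scene {'mtx': array([[519.98510564,   0.        , 269.58907526],
       [  0.        , 519.98510564, 209.3186127 ],
       [  0.        ,   0.        ,   1.        ]]), 'view': array([[ 0.7941972 ,  0.6075478 , -0.01168222, -0.41176367],
       [-0.4816931 ,  0.64116469,  0.59739401,  0.17538738],
       [ 0.37043565, -0.46882141,  0.80186278, -1.69030238],
       [ 0.        ,  0.        ,  0.        ,  1.        ]])}
top {'mtx': array([[488.51789562,   0.        , 272.25648391],
       [  0.        , 488.51789562, 218.01160555],
       [  0.        ,   0.        ,   1.        ]]), 'view': array([[-0.01537692, -0.99986963, -0.00492606,  0.01948183],
       [ 0.99667482, -0.01572168,  0.07995077, -0.51874784],
       [-0.08001779, -0.00368028,  0.99678664, -1.55130706],
       [ 0.        ,  0.        ,  0.        ,  1.        ]])}
{'time_s': 0.1, 'q': array([ 5.79647660e+01,  2.18374788e+01,  7.43788945e+01,  1.74743471e-03,
        8.38581275e+01, -1.23342010e+01]), 'qvel': array([ 0.00894019, -0.13307208, -0.10902145, -0.08564501, -0.00470796,
       -0.00025858]), 'joint_efforts': array([ 3.25333487e-03, -4.49222302e+01, -2.31657279e+01, -1.72304699e-04,
        3.68338195e-03,  2.88526792e-05]), 'position': array([0.18526453, 0.51760761, 0.24777916]), 'tool_rot': array([[-9.41463250e-01,  3.37114871e-01, -7.15428706e-04],
       [ 3.37115490e-01,  9.41462674e-01, -1.08619362e-03],
       [ 3.07377402e-04, -1.26379347e-03, -9.99999154e-01]]), 'ft_force': array([-0.04952191,  0.30929908,  0.04702624]), 'wrist_torque': array([-0.02514516,  0.00718475,  0.05714053]), 'grip_width': 0.08526874963558474}
```

```bash
cd pics; python3 -c "
import cv2
for n in('scene','top'):
    a=cv2.imread(n+'0.png');cv2.imwrite(n+'0b.png',cv2.resize(a,(800,600),interpolation=cv2.INTER_CUBIC))"
```

```text
(no output)
```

View pics/top0b.png

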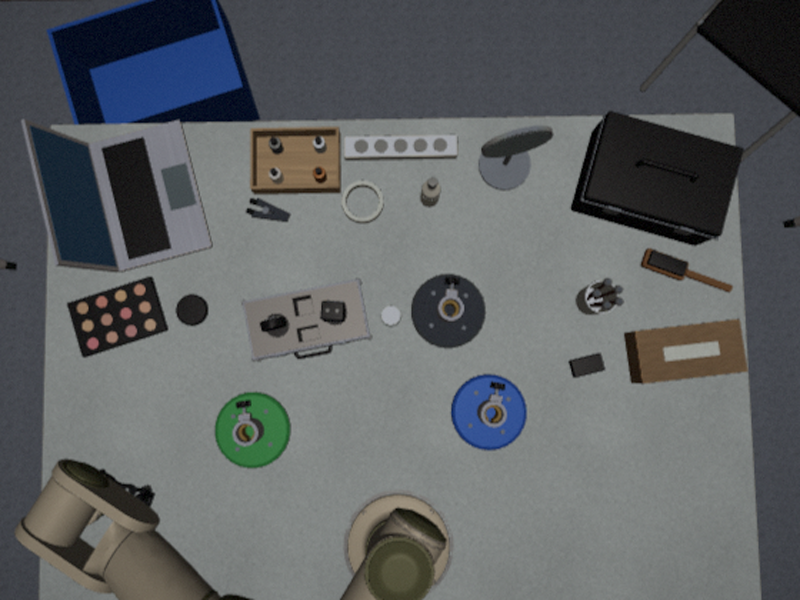

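View pics/scene0b.png

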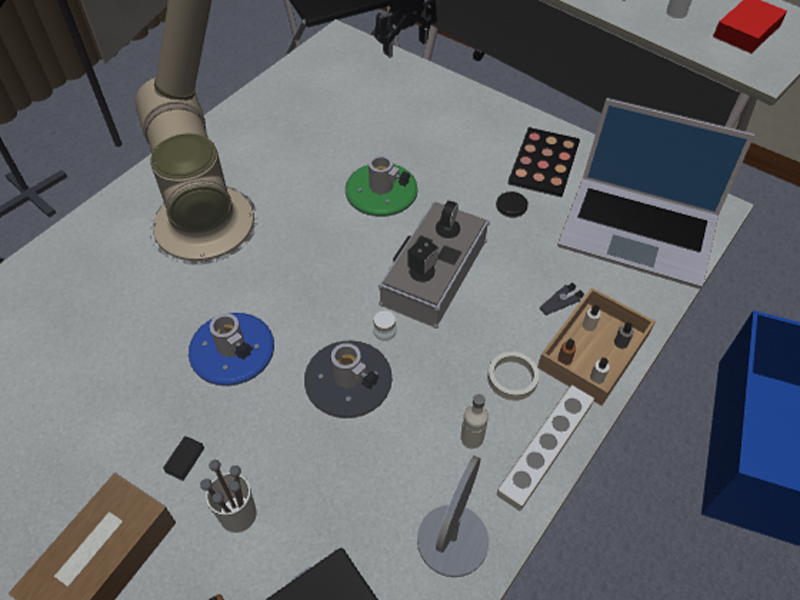

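Top view: the dark stand is at (450,308) with its knob towards +x, and the cube light is at (333,311) in the case's right pocket. In the scene view they are at (345,365) and (422,258). I'll take enlarged crops next.

```bash
cd pics; python3 -c "
import cv2,numpy as np
t=cv2.imread('top0.png');s=cv2.imread('scene0.png')
def c(a,x,y,w=50,h=50,k=8):return cv2.resize(a[y:y+h,x:x+w],None,fx=k,fy=k,interpolation=cv2.INTER_CUBIC)
def b(a):return np.clip(a.astype(float)*1.6,0,255).astype('uint8')
w=37
r1=np.hstack([c(t,210,195,w,w),c(t,296,190,w,w)]);r2=np.hstack([c(s,278,158,w,w),c(s,226,235,w,w)])
cv2.imwrite('crop1.png',b(np.vstack([r1,r2])))"
```

```text
(no output)
```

View pics/crop1.png

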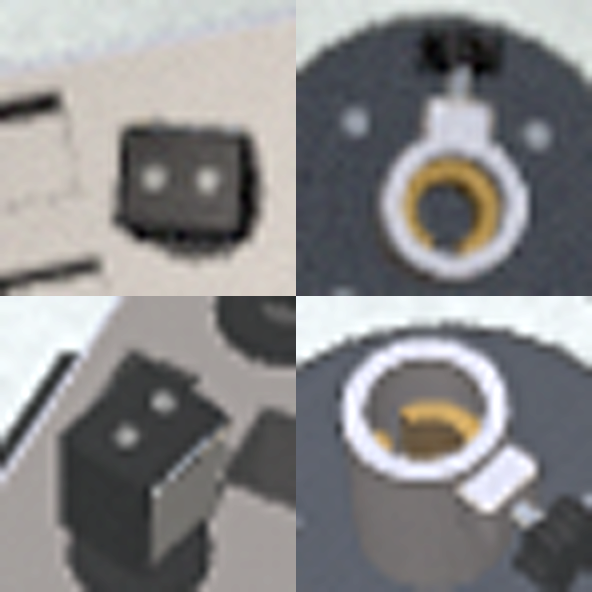

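Crop: the light's head has its white diffuser facing roughly +x (world). The collar's rim centre is at top (316,216) and scene (242,249). The brass sleeve is visible inside, and its keyway gap points towards −x in both views.

```bash
cat > h.py <<'E'
import numpy as np
from rig import readout, eyes, env
def ray(n,u,v,z):
    m=eyes.camera_model(n);K=m["mtx"];V=m["view"];R=V[:3,:3];o=-R.T@V[:3,3]
    d=R.T@np.array([(u-K[0,2])/K[0,0],-(v-K[1,2])/K[1,1],-1.])
    return (o+d*(z-o[2])/d[2])
def proj(n,p):
    m=eyes.camera_model(n);K=m["mtx"];V=m["view"];c=np.atleast_2d(p)@V[:3,:3].T+V[:3,3]
    return np.c_[K[0,2]+K[0,0]*c[:,0]/-c[:,2],K[1,2]-K[1,1]*c[:,1]/-c[:,2]]
def crop(px,py,ox,oy,x0,y0,k=8): return (px-ox+.5)/k-.5+x0,(py-oy+.5)/k-.5+y0
E
python3 - <<'E'
from h import *
np.set_printoptions(precision=4,suppress=True)
T=lambda a,b:crop(a,b,296,0,296,190);S=lambda a,b:crop(a,b,296,296,226,235)
print("rim top",ray("top",*T(456,206),.086),"scene",ray("scene",*S(426,409),.086))
print("knob",ray("top",*T(460,50),.066), ray("scene",*S(553,545),.066))
print("bore/slot top",ray("top",*T(446,208),.058),ray("top",*T(447,243),.058))
L=lambda a,b:ray("scene",*crop(a,b,0,296,278,158),.150)
P=[L(62,432),L(135,352),L(228,418),L(152,492)]
for p in P:print("corner",p)
print("mean",np.mean(P,0))
U=lambda a,b:ray("top",*crop(a,b,0,0,210,195),.150)
Q=[U(124,127),U(240,133),U(238,232),U(118,222)]
for p in Q:print("tcorner",p)
print("mean",np.mean(Q,0))
print("screws",U(153,180),U(207,181),L(126,436),L(163,402))
print("joint0",readout.observe()['q'])
E
```

```text
rim top [ 0.52   -0.1225  0.086 ] scene [ 0.5219 -0.1234  0.086 ]
knob [ 0.583  -0.1272  0.066 ] [ 0.5795 -0.1299  0.066 ]
bore/slot top [ 0.5216 -0.121   0.058 ] [ 0.5078 -0.1211  0.058 ]
corner [0.4934 0.1072 0.15  ]
corner [0.492  0.1522 0.15  ]
corner [0.5356 0.1468 0.15  ]
corner [0.5339 0.104  0.15  ]
mean [0.5137 0.1276 0.15  ]
tcorner [0.5333 0.1502 0.15  ]
tcorner [0.5304 0.1073 0.15  ]
tcorner [0.4937 0.1084 0.15  ]
tcorner [0.4981 0.1526 0.15  ]
mean [0.5139 0.1296 0.15  ]
screws [0.5135 0.1396 0.15  ] [0.5128 0.1197 0.15  ] [0.5121 0.119  0.15  ] [0.5133 0.1393 0.15  ]
joint0 [ 57.9648  21.8375  74.3789   0.0017  83.8581 -12.3342]
```

Request:
{"api": "arm_command", "payload": {"rows": "0 -29.3 -17 0 0 0 0;0 -29.3 -17 0 0 0 0;0 -29.3 -17 0 0 0 0;0 -29.3 -17 0 0 0 0;0 -29.3 -17 0 0 0 0"}}

```text
time_s: 0.52
position: [0.2952, 0.387, 0.2481]
tool_rot: [[-0.942, 0.337, -0.0], [0.337, 0.942, -0.0], [0.0, -0.0, -1.0]]
ft_force: [0.2, -0.0, -0.2]
grip_width: 0.0855
```

Request:
{"api": "arm_command", "payload": {"rows": "0 -29.3 -17 0 0 0 0;0 -29.3 -17 0 0 0 0;0 -29.3 -17 0 0 0 0;0 -29.3 -17 0 0 0 0;0 -29.3 -17 0 0 0 0"}}

```text
time_s: 0.93
position: [0.4046, 0.2575, 0.2482]
tool_rot: [[-0.941, 0.337, -0.0], [0.337, 0.941, -0.0], [0.0, -0.0, -1.0]]
ft_force: [0.6, 0.7, -0.3]
grip_width: 0.0855
```

Request:
{"api": "arm_command", "payload": {"rows": "0 -29.3 -17 0 0 0 0;0 -29.3 -17 0 0 0 0;0 -29.3 -17 0 0 0 0;0 -29.3 -17 0 0 0 0;0 -29.3 -17 0 0 0 0"}}

```text
time_s: 1.35
position: [0.5139, 0.1281, 0.2481]
tool_rot: [[-0.941, 0.337, -0.001], [0.337, 0.941, 0.0], [0.001, -0.0, -1.0]]
ft_force: [-0.5, 0.1, 0.8]
grip_width: 0.0852
```

Request:
{"api": "arm_command", "payload": {"rows": "0 0 0 0 0 0 -5.7;0 0 0 0 0 0 -5.7;0 0 0 0 0 0 -5.8;0 0 0 0 0 0 0;0 0 0 0 0 0 0"}}

```text
time_s: 1.77
position: [0.5131, 0.1296, 0.2481]
tool_rot: [[-0.999, 0.047, -0.001], [0.047, 0.999, -0.0], [0.001, -0.0, -1.0]]
ft_force: [0.0, -0.2, 0.3]
grip_width: 0.0852
```

Request:
{"api": "arm_command", "payload": {"rows": "0 0 0 28 0 0 0;0 0 0 28 0 0 0;0 0 0 28 0 0 0;0 0 0 22 0 0 0;0 0 0 18 0 0 0"}}

```text
time_s: 2.18
position: [0.5125, 0.1297, 0.1225]
tool_rot: [[-0.999, 0.047, -0.002], [0.047, 0.999, -0.0], [0.002, -0.0, -1.0]]
ft_force: [0.3, -0.5, -0.6]
grip_width: 0.0857
```

Request:
{"api": "arm_command", "payload": {"rows": "0 0 0 0 0 0 0;0.3 0 0 0 0 0 0;0.4 0 0 0 0 0 0;0.5 0 0 0 0 0 0;0.6 0 0 0 0 0 0", "squeeze": 60}}

```text
time_s: 2.6
position: [0.5139, 0.1296, 0.1259]
tool_rot: [[-0.999, 0.044, 0.003], [0.044, 0.999, -0.0], [-0.003, 0.0, -1.0]]
ft_force: [1.1, -0.5, 5.4]
grip_width: 0.0473
```

Request:
{"api": "arm_command", "payload": {"rows": "0.8 0 0 0 0 0 0;1 0 0 0 0 0 0;1 0 0 0 0 0 0;1 0 0 0 0 0 0;1 0 0 0 0 0 0"}}

```text
time_s: 3.02
position: [0.5139, 0.1296, 0.1259]
tool_rot: [[-0.999, 0.044, 0.003], [0.044, 0.999, 0.0], [-0.003, 0.0, -1.0]]
ft_force: [-0.2, -0.4, 8.2]
grip_width: 0.0478
```

Run:
```python
from h import *
import cv2
o=readout.observe();print(o['position'],o['grip_width'],o['ft_force'],o['wrist_torque'])
a=eyes.get_image("scene")[120:220,240:360,::-1]
cv2.imwrite("pics/g1.png",np.clip(cv2.resize(a,None,fx=6,fy=6,interpolation=cv2.INTER_CUBIC)*1.5,0,255).astype('uint8'))
```

```text
[0.51392409 0.12961623 0.12591748] 0.04779631981092516 [-0.22680449 -0.40394785  8.22063595] [-0.02515773  0.17038675  0.00934413]
```

View pics/g1.png

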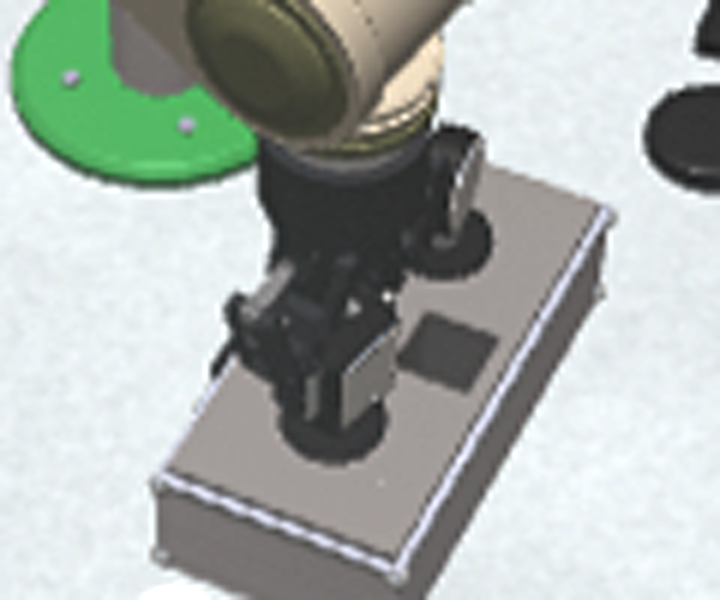

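The picture shows both pads on the head's plain sides, with the diffuser clear of them and the post still upright in its pocket. The opening of 47.8 mm matches the 48 mm head. Next is the lift.

Request:
{"api": "arm_command", "payload": {"rows": "1 0 0 -5 0 0 0;1 0 0 -10 0 0 0;1 0 0 -20 0 0 0;1 0 0 -20 0 0 0;1 0 0 -20 0 0 0"}}

```text
time_s: 3.48
position: [0.5128, 0.1296, 0.2004]
tool_rot: [[-0.999, 0.044, -0.001], [0.044, 0.999, -0.0], [0.001, -0.0, -1.0]]
ft_force: [0.5, -0.6, -2.3]
grip_width: 0.0472
```

Request:
{"api": "arm_command", "payload": {"rows": "1 0 0 -20 0 0 0;1 0 0 -15 0 0 0;1 0 0 -10 0 0 0;1 0 0 0 0 0 0;1 0 0 0 0 0 0"}}

```text
time_s: 3.9
position: [0.513, 0.1296, 0.2444]
tool_rot: [[-0.999, 0.044, 0.0], [0.044, 0.999, 0.0], [-0.0, 0.0, -1.0]]
ft_force: [0.4, 0.1, -3.6]
grip_width: 0.0476
```

Run:
```python
from h import *
import cv2
o=readout.observe();print(o['position'],o['tool_rot'],o['grip_width'],o['ft_force'],o['wrist_torque'])
a=eyes.get_image("scene")[100:210,230:360,::-1]
cv2.imwrite("pics/g2.png",np.clip(cv2.resize(a,None,fx=6,fy=5.4,interpolation=cv2.INTER_CUBIC)*1.5,0,255).astype('uint8'))
```

```text
[0.51298543 0.12960592 0.24440917] [[-9.99044955e-01  4.36932512e-02  2.79601095e-04]
 [ 4.36932543e-02  9.99044994e-01  5.06567102e-06]
 [-2.79112739e-04  1.72775148e-05 -9.99999961e-01]] 0.04763836948716028 [ 0.40455206  0.0800007  -3.59431357] [-0.02308253 -0.00020798  0.03807233]
```

View pics/g2.png

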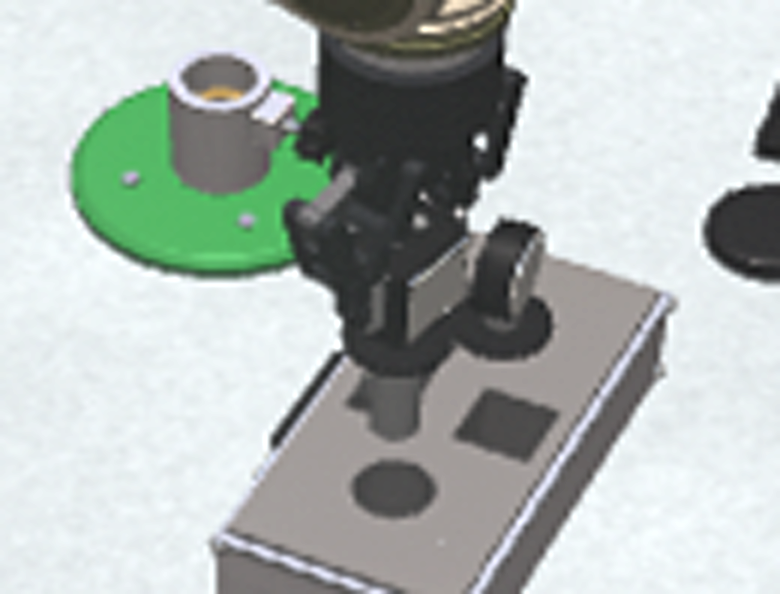

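The light hangs upright with its key on the back, and the wrist reads 3.6 N, which is about 0.36 kg. I'm moving it over the stand. I'll also rectify the first pictures to the sleeve-top plane to read the keyway angle.

Request:
{"api": "arm_command", "payload": {"rows": "1 -2.4 -31.5 0 0 0 0;1 -2.4 -31.5 0 0 0 0;1 -2.4 -31.5 0 0 0 0;1 -2.4 -31.5 0 0 0 0;1 -2.4 -31.5 0 0 0 0"}}

```text
time_s: 4.37
position: [0.5177, -0.0296, 0.2432]
tool_rot: [[-0.999, 0.043, -0.002], [0.043, 0.999, 0.001], [0.002, 0.001, -1.0]]
ft_force: [0.3, 0.0, -2.9]
grip_width: 0.0472
```

Request:
{"api": "arm_command", "payload": {"rows": "1 -2.4 -31.5 0 0 0 0;1 -2.4 -31.5 0 0 0 0;1 -2.4 -31.5 0 0 0 0;1 0 0 0 0 0 0;1 0 0 0 0 0 0"}}

```text
time_s: 4.78
position: [0.521, -0.1242, 0.243]
tool_rot: [[-0.999, 0.046, -0.002], [0.046, 0.999, 0.001], [0.002, 0.001, -1.0]]
ft_force: [0.1, 0.1, -3.4]
grip_width: 0.0474
```

Run:
```python
from h import *
import cv2
out=[]
c=np.array([.521,-.123])
cap={n:eyes.get_image(n) for n in("top","scene")}
def rect(im,n,z,w=.06,k=400,cx=c):
    y,x=np.mgrid[0:k,0:k]; X=cx[0]+w/2-y*w/k; Y=cx[1]+w/2-x*w/k
    p=proj(n,np.c_[X.ravel(),Y.ravel(),np.full(X.size,z)]).reshape(k,k,2).astype('f4')
    return cv2.remap(im,p[...,0],p[...,1],cv2.INTER_CUBIC)
for n in("top","scene"):
    r=rect(cv2.imread(f"pics/{n}0.png"),n,.058).copy()
    for d in(13,20):cv2.circle(r,(200,200),int(d*400/60),(0,255,0),1)
    out.append(r)
s=cap["scene"][195:285,200:290,::-1]; t=cap["top"][180:260,270:350,::-1]
row2=[cv2.resize(s,(400,200+0),interpolation=3)]
cv2.imwrite("pics/r1.png",np.clip(np.hstack(out)*1.5,0,255).astype('uint8'))
cv2.imwrite("pics/s1.png",np.clip(cv2.resize(s,(540,540),interpolation=3)*1.5,0,255).astype('uint8'))
print(readout.observe()['position'])
```

```text
[ 0.52107466 -0.12240882  0.24356565]
```

View pics/r1.png

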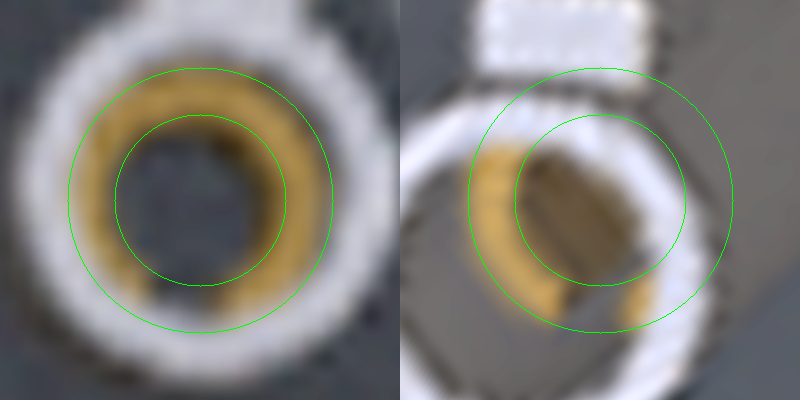

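View pics/s1.png

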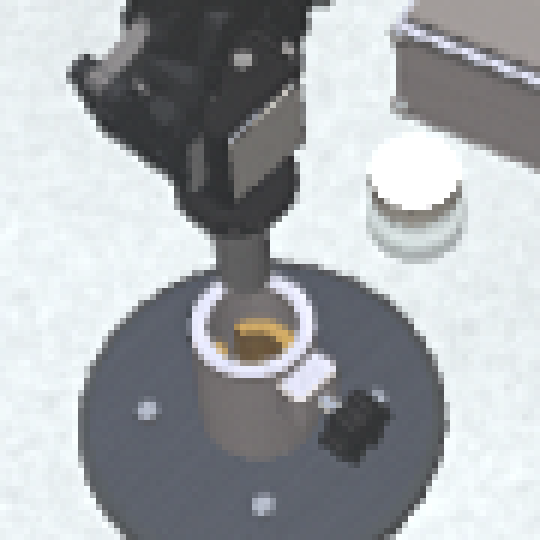

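Rectified to the sleeve plane, the stand's centre estimate matches the brass ring. The keyway gap is about 4° (scene) to 10° (top) from −x towards +y, so the light's yaw should end near −7°. In the hover view the post's lower end is at crop (245,291), above the collar's mouth. I'll check its position numerically.

Run:
```python
from h import *
o=readout.observe();print(o['time_s'],o['position'],o['q'])
for z in(.120,.124):print(ray("scene",(245.5)/6-.5+200,(284)/6-.5+195,z))
print("flange ray z=.194", ray("scene",238/6-.5+200,203/6-.5+195,.197))
print(proj("scene",[[.521,-.123,.124],[.521,-.123,.194]]), 'crop', (proj("scene",[[.521,-.123,.124],[.521,-.123,.197]])-[200,195]+.5)*6)
```

```text
4.8833 [ 0.52107466 -0.12240882  0.24356565] [-2.59083701e+01  2.05710328e+01  7.70970844e+01  1.65401498e-02
  8.24393730e+01 -1.13419228e+02]
[ 0.52094651 -0.12490953  0.12      ]
[ 0.52278237 -0.12679201  0.124     ]
flange ray z=.194 [ 0.52882973 -0.1324774   0.197     ]
[[240.81437481 240.49775927]
 [239.22541034 224.92673798]] crop [[247.88624885 275.98655563]
 [237.92521024 178.37358323]]
```

Request:
{"api": "arm_command", "payload": {"rows": "1 0 0 5 0 0 -4;1 0 0 5 0 0 -4;1 0 0 5 0 0 0;1 0 0 5 0 0 0;1 0 0 0 0 0 0"}}

```text
time_s: 5.3
position: [0.521, -0.1221, 0.2232]
tool_rot: [[-0.995, -0.095, -0.002], [-0.095, 0.995, 0.001], [0.002, 0.001, -1.0]]
ft_force: [-0.2, -0.3, -3.0]
grip_width: 0.0473
```

Request:
{"api": "arm_command", "payload": {"rows": "1 0 -1 8 0 0 0;1 0 0 8 0 0 0;1 0 0 8 0 0 0;1 0 0 8 0 0 0;1 0 0 4 0 0 0"}}

```text
time_s: 5.72
position: [0.5211, -0.1239, 0.1868]
tool_rot: [[-0.995, -0.096, -0.002], [-0.096, 0.995, 0.001], [0.002, 0.001, -1.0]]
ft_force: [0.5, 0.8, -3.3]
grip_width: 0.0476
```

Request:
{"api": "arm_command", "payload": {"rows": "1 0 0 3 0 0 0;1 0 0 2 0 0 0;1 0 0 2 0 0 0;1 0 0 2 0 0 0;1 0 0 0 0 0 0"}}

```text
time_s: 6.13
position: [0.5215, -0.124, 0.1792]
tool_rot: [[-0.995, -0.096, -0.0], [-0.096, 0.995, 0.0], [0.0, 0.0, -1.0]]
ft_force: [0.0, -0.7, -2.0]
grip_width: 0.0476
```

Request:
{"api": "arm_command", "payload": {"rows": "1 0 0 2 0 0 0;1 0 0 2 0 0 0;1 0 0 2 0 0 0;1 0 0 0 0 0 0;1 0 0 0 0 0 0"}}

```text
time_s: 6.55
position: [0.5214, -0.1235, 0.173]
tool_rot: [[-0.995, -0.096, -0.001], [-0.096, 0.995, 0.001], [0.0, 0.001, -1.0]]
ft_force: [0.2, 2.3, -2.9]
grip_width: 0.0477
```

Request:
{"api": "arm_command", "payload": {"rows": "1 0 0.7 2 0 0 0;1 0 0 2 0 0 0;1 0 0 2 0 0 0;1 0 0 2 0 0 0;1 0 0 0 0 0 0"}}

```text
time_s: 6.97
position: [0.5213, -0.1232, 0.1648]
tool_rot: [[-0.995, -0.096, -0.001], [-0.096, 0.995, 0.0], [0.0, 0.0, -1.0]]
ft_force: [-0.1, 1.9, -4.7]
grip_width: 0.0476
```

Request:
{"api": "arm_command", "payload": {"rows": "1 0 0 2 0 0 0;1 0 0 2 0 0 0;1 0 0 0 0 0 0;1 0 0 0 0 0 0"}}

```text
time_s: 7.3
position: [0.5213, -0.1232, 0.161]
tool_rot: [[-0.995, -0.096, -0.001], [-0.096, 0.995, 0.0], [0.0, 0.0, -1.0]]
ft_force: [0.0, 2.6, -4.7]
grip_width: 0.0474
```

Request:
{"api": "arm_command", "payload": {"rows": "1 0 0.7 1 0 0 0;1 0 0 1 0 0 0;1 0 0 1 0 0 0;1 0 0 0 0 0 0"}}

```text
time_s: 7.63
position: [0.5217, -0.1229, 0.1591]
tool_rot: [[-0.995, -0.096, 0.001], [-0.096, 0.995, -0.001], [-0.001, -0.001, -1.0]]
ft_force: [-0.4, 1.7, 4.2]
grip_width: 0.0473
```

Request:
{"api": "arm_command", "payload": {"rows": "1 0 0 1 0 0 0;1 0 0 1 0 0 0;1 0 0 1 0 0 0;1 0 0 0 0 0 0"}}

```text
time_s: 7.97
position: [0.522, -0.1227, 0.1577]
tool_rot: [[-0.995, -0.096, 0.003], [-0.096, 0.995, -0.001], [-0.003, -0.002, -1.0]]
ft_force: [-3.4, 5.0, 17.1]
grip_width: 0.0475
```

The key stop is felt at TCP z ≈ 0.159 (expected 0.160). I'm easing the push and turning towards the keyway.

Request:
{"api": "arm_command", "payload": {"rows": "1 0 0 -2 0 0 0;1 0 0 0 0 0 3;1 0 0 0 0 0 3;1 0 0 0 0 0 0"}}

```text
time_s: 8.3
position: [0.5215, -0.1227, 0.1573]
tool_rot: [[-1.0, 0.011, 0.0], [0.011, 1.0, -0.0], [-0.0, -0.0, -1.0]]
ft_force: [-0.0, 2.7, -2.1]
grip_width: 0.0476
```

Request:
{"api": "arm_command", "payload": {"rows": "1 0 0 0 0 0 2;1 0 0 0 0 0 0;1 0 0 0 0 0 2;1 0 0 0 0 0 0"}}

```text
time_s: 8.63
position: [0.5213, -0.1229, 0.1571]
tool_rot: [[-0.997, 0.078, -0.0], [0.078, 0.997, -0.0], [0.0, -0.0, -1.0]]
ft_force: [0.2, 0.2, -2.8]
grip_width: 0.0475
```

Request:
{"api": "arm_command", "payload": {"rows": "1 0 0 1 0 0 1;1 0 0 1 0 0 0;1 0 0 1 0 0 1;1 0 0 0 0 0 0"}}

```text
time_s: 8.97
position: [0.5213, -0.1226, 0.154]
tool_rot: [[-0.994, 0.114, -0.0], [0.114, 0.994, 0.0], [0.0, 0.0, -1.0]]
ft_force: [0.0, 0.4, -3.0]
grip_width: 0.0475
```

Run:
```python
from h import *
o=readout.observe();print(o['wrist_torque'],o['ft_force'],o['position'])
```

```text
[ 0.00305626 -0.06547121 -0.03630627] [ 0.00820857  0.39468725 -3.00691072] [ 0.52127017 -0.12263216  0.15402668]
```

The key has slipped into the slot at yaw ≈ −6.5°: no resistance 5 mm below the stop. I'm pushing on towards the seat.

Request:
{"api": "arm_command", "payload": {"rows": "1 0 0 2 0 0 0;1 0 0 2 0 0 0;1 0 0 2 0 0 0;1 0 0 2 0 0 0;1 0 0 0 0 0 0"}}

```text
time_s: 9.38
position: [0.5212, -0.1226, 0.1458]
tool_rot: [[-0.994, 0.113, -0.001], [0.113, 0.994, 0.0], [0.001, 0.0, -1.0]]
ft_force: [-0.0, -0.5, -2.6]
grip_width: 0.0475
```

Request:
{"api": "arm_command", "payload": {"rows": "1 0 0 2 0 0 0;1 0 0 2 0 0 0;1 0 0 2 0 0 0;1 0 0 1 0 0 0;1 0 0 0 0 0 0"}}

```text
time_s: 9.8
position: [0.5213, -0.1226, 0.139]
tool_rot: [[-0.994, 0.113, -0.0], [0.113, 0.994, 0.0], [0.001, 0.0, -1.0]]
ft_force: [0.8, 0.5, -3.6]
grip_width: 0.0468
```

Request:
{"api": "arm_command", "payload": {"rows": "1 0 0 1 0 0 0;1 0 0 1 0 0 0;1 0 0 1 0 0 0;1 0 0 0 0 0 0"}}

```text
time_s: 10.13
position: [0.5213, -0.1226, 0.1362]
tool_rot: [[-0.994, 0.113, -0.0], [0.113, 0.994, 0.0], [0.0, 0.0, -1.0]]
ft_force: [0.1, 0.7, -2.5]
grip_width: 0.0476
```

Request:
{"api": "arm_command", "payload": {"rows": "1 0 0 1 0 0 0;1 0 0 1 0 0 0;1 0 0 1 0 0 0;1 0 0 0 0 0 0"}}

```text
time_s: 10.47
position: [0.5214, -0.1226, 0.1359]
tool_rot: [[-0.994, 0.113, 0.002], [0.113, 0.994, -0.001], [-0.002, -0.001, -1.0]]
ft_force: [-8.1, 2.7, 19.9]
grip_width: 0.0477
```

Request:
{"api": "arm_command", "payload": {"rows": "1 0 0 -1.2 0 0 0;1 0 0 0 0 0 0;1 0 0 0 0 0 0;1 0 0 0 0 0 0;1 0 0 0 0 0 0"}}

```text
time_s: 10.88
position: [0.5214, -0.1226, 0.1359]
tool_rot: [[-0.994, 0.113, 0.001], [0.113, 0.994, -0.001], [-0.001, -0.001, -1.0]]
ft_force: [-4.5, 0.8, 10.9]
grip_width: 0.0479
```

Run:
```python
from h import *
import cv2
a=eyes.get_image("scene")[195:285,200:290,::-1]
cv2.imwrite("pics/f1.png",np.clip(cv2.resize(a,(540,540),interpolation=3)*1.5,0,255).astype('uint8'))
o=readout.observe();print(o['wrist_torque'],o['ft_force'],o['position'],o['time_s'])
```

```text
[0.40751661 0.76765453 0.03099291] [-4.22572591  1.3468452  11.64219033] [ 0.52142294 -0.12263353  0.13590525] 10.9333
```

View pics/f1.png

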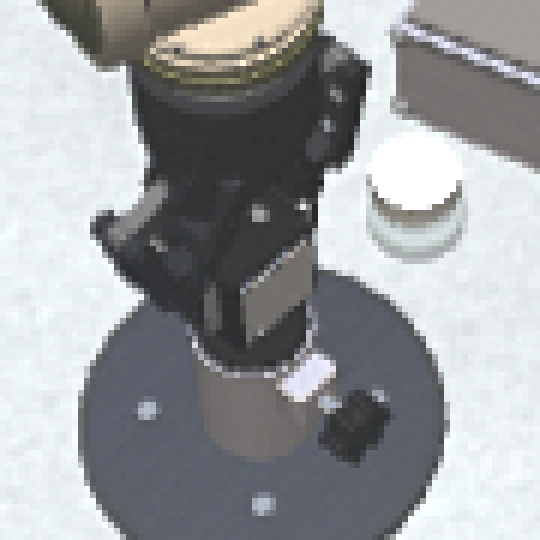

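The picture shows the flange flat on the collar at crop (255,350), with only the thin rim showing and no gap. The tool's push is about 11 N, so I'm handing in.

```bash
python3 -c "
from rig import env
print(env.close_job())"
```

```text
the job is handed in; nothing more can be done
None
```

The cube light is on the stand with its flange on the collar, still gripped and pressed down ready for your clamp screw. I handed the job in at about 11 s of the 64 s allowed; it reports no verdict.

- **Fit:** I felt the key stop at TCP height about 159 mm. It slipped into the slot as I turned the light to about −6.5°, and the flange met the rim at TCP height about 136 mm. That is about 23.5 mm of travel, against the 24 mm given.
- **Last checks:** The arm pushes down with about 11 N, or about 15 N on the stand with the light's weight. The tool is upright to about 0.1°, and the grip opening is 47.9 mm on the 48 mm head. The last picture shows no gap at the rim.
- **Small disagreements:** I found the light's position over the stand to about 2 mm before insertion and let the compliant arm centre it. While feeling for the stop and the seat, the push briefly reached about 20–23 N, which I then eased. A sideways force of about 4 N remains at the wrist. In the last picture the jar looks unmoved; I made no final check of the other bystanders.

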